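# Reset the cooling-water metering valve

### The arm

A 6-joint arm with a two-finger parallel gripper is mounted at the origin on the work surface. World frame = base frame: x ahead of the robot, y to its left, z up, the work surface at z = 0. Lengths are in m, angles in rad, forces in N, time in s.
With the tool pointing down it reaches from about 0.325 to 0.875 m from the base axis. Payload 4.4 kg.
Tool frame: the origin (TCP) lies where the fingers leave the gripper's body, on its centre line; the fingertips stand 73 mm ahead of it and the grasp point (between the pads) lies 54 mm ahead of it; z points along the fingers, y is the direction in which the jaws open and shut (so a half turn about z gives the same grasp; the last joint's range is limited). The gripper opens to 85 mm and grips with 20 to 120 N. Pads are 22 mm wide; open, the fingers measure 114 mm over their backs; the gripper's body (76 mm by 85 mm) begins 54 mm behind the grasp point. The pads swing forward as they close: fully open they stand 13 mm farther back than shut.
Start: joints at [1.115, 0.207, 1.542, -0, 1.393, -0.15], TCP at [0.173, 0.548, 0.304] pointing down, gripper open.
Joint ranges: [-2.73, 2.73], [-0.86, 2.22], [0.23, 2.46], [-1.11, 4.25], [0.08, 2.63], [-2.82, 2.82]. Speed limits (rad/s): [2.79, 2.79, 3.14, 3.14, 3.14, 3.14].

### API

Orientations are given as a unit quaternion [x, y, z, w].
In Python, from cell import get_obs, cams, bot gives the robot as it stands.
- The arm moves only by the tool play_rows, never from a script. Its argument "commands" is text: rows parted by semicolons, each of 5 numbers parted by spaces: the shift along the tool's x, y, z as a fraction of full scale, then the turn about the tool's z as a fraction of full scale, then the opening, from 0 (shut) to 1 (fully open). In form: tx ty tz spin hand; .... A call has 1 to 12 rows; each row shifts and turns the commanded pose from where the row before left it, along the tool's axes as they then stand; what a row does not reach is not made up. Full scale, the value 1, is 40 cm for a shift and 5 degrees for a turn. A row lasts 1/8 s, in which the tool goes at most 62.5 mm and 10.7 degrees, less where a joint would pass 70% of its speed; a pose out of reach is approached as far as the arm can. A call with a number of a shift or a turn outside -1 to 1 is refused whole. A call with a gripper value outside its range is refused whole. The fingers move at their own pace and stop on an object; "squeeze" is the grip in N (left out, the last holds). Time passes only in rows, so rows that do not move let the fingers close. It gives the time, the measured TCP pose, the force and the opening at its end, in the units of the state.
- get_obs(): the state, without advancing time (a new reading comes with each control period).
- cams.read_camera(name): name is "scene" or "top"; returns a dict with "color" (400x640x3 uint8, blue, green, red), "vfov" (degrees; the focal length in pixels is half the picture's height over the tangent of half this angle, whatever the lens; pixels are square), "cx", "cy" (the principal point, pixels), "R" (3x3) and "t" (3): a world point X has camera coordinates R X + t. Camera axes: x right, y down, z forward; pixel columns grow to the right and rows downward; lengths in m; the calibration is good to about 2 mm. A picture is of the moment at which its call begins. There is no depth.
- bot.sign_off(): hands the job in, once; it reports no verdict.
The state is a dict: "clock": time; "qpos": joint angles; "joint_vel": joint speeds; "tau": joint torques, N m; "eef_pos": TCP position; "tcp_rot": TCP orientation; "wrist_force": force on the tool from outside, world axes, zero at the start; "torque": the same for the moment, N m; "opening": opening from 0.0 (shut) to 1.0 (fully open).
Only numpy, scipy, OpenCV 4.12 (cv2) and the standard library are available. Lean on these libraries where they do the work, as an engineer would, in place of code of your own. Each camera call takes 0.05 s, during which the arm holds its last target.

### The job

Close the water valve by turning its handwheel clockwise until you feel it come firmly against its seat, without forcing it. Then open it again until the pointer on the far rim of the wheel stands in line with the tall upright fin on the dial, let go of the wheel and leave the glassware where it stands.

Things in the scene. Friction and masses are not known exactly. Their poses are not given: they have to be found in the camera images.
- handwheel: Grey handwheel lying flat. Ring radius 70 mm to its centre line, round bar 12 mm thick; hub 28 mm across, top 16 mm above the ring's mid-plane; 10 mm spokes at 0, +120, -120 degrees from its x axis, so the ring opposite the pointer is free for 50 degrees either way. Origin: on the vertical axis in the ring's mid-plane, 150 mm above the bench. x points from hub to pointer, z up.
- pointer (a point): Tip of the dark steel pointer on the far rim of the handwheel: 8 mm wide, it goes out from the ring and bends down over the dial, its tip 4 mm wide. Point 84 mm from the axis, 26 mm below the ring's mid-plane; turns with the wheel. At the start it stands 0.1 to 0.5 rad counter-clockwise (more open) of the fin.
- mark (a point): Where the pointer's tip belongs: the point 84 mm from the axis on the line from the axis to the tall dark fin (38 mm tall, 5 mm thick, standing at the dial's outer edge, 95 to 105 mm from the axis), 124 mm above the bench.
- hub (a point): Top of the wheel's hub on the axis, 16 mm above the ring's mid-plane. Bearing friction is about 0.12 N m (1.7 N at the ring): the wheel stays where it is left. Clockwise from above closes. It meets its seat 0.4 to 0.8 rad clockwise past the fin, a different place each time, hidden; the seat is springy, 10 N m per rad (2 N at the ring per mm of ring travel) beyond first touch.
- dial: Aluminium bonnet 74 mm across, carrying on the far side a sector plate 68 to 98 mm from the axis, top 116 mm above the bench, about 57 degrees either side of its x axis, which points at the tall fin; low 2 mm graduation ribs 0.15 rad apart. Origin on the wheel's axis at bench height. Fixed.
- valve: Brass body on a steel foot plate 130 x 100 x 12 mm, hose tails left and right to 96 mm. Origin on the wheel's axis at bench height. Fixed. The seat inside it meets the wheel's stop 28 mm from the axis: 1 N at the ring beyond friction is 2.5 N there. Firmly shut: 10 N there or more (4 N at the ring, 2 mm of ring travel past first touch). Forced: over 50 N (20 N at the ring, 10 mm).
- reagent: Amber glass bottle with a blue cap, 64 mm across, about 130 mm tall; origin in the middle of its underside. Bystander.
- flask: Clear conical flask, 80 mm across its foot, 110 mm tall; origin in the middle of its underside. Bystander.
- cup: White ceramic beaker, 68 mm across, 85 mm tall; origin in the middle of its underside. Bystander.
Mind the look-alikes: they are no part of the job. Leave any red look-alike of the valve alone.

How it is judged:
On the way:
1. the valve is firmly shut: the wheel bears on its seat with 10 N or more (contact force between handwheel and valve above 10 N), for 0.2 s.
At the end, for the whole second after the job is handed in: The pointer's tip stands within 4 mm of the line of the tall fin (about 2.7 degrees either way), the wheel is at rest and let go, and the bottle, flask and beaker stand upright within 20 mm of where they were (horizontal distance between pointer and mark below 0.004 m and angular speed of handwheel below 0.05 rad/s and distance of each of reagent, flask, cup from where it was at the start of the episode below 0.02 m and angle between each of reagent, flask, cup's own z axis and vertical below 0.15 rad); the robot touches nothing.
It fails at once if the valve is forced: more than 50 N on its seat (contact force between handwheel and valve above 50 N).
It fails at once if glassware is pushed away or knocked over (distance of any of reagent, flask, cup from where it was at the start of the episode above 0.02 m or angle between any of reagent, flask, cup's own z axis and vertical above 0.3 rad).
It also fails if it takes over 58 s, if anything falls off the work surface, if the arm or the gripper's body presses on something with over 40 N, if the wrist force passes 120 N, or if a joint passes its speed limit or range.

## Working session

There is one attempt and no reset: what is moved stays moved. The work goes in short steps, Python scripts to look and compute and a tool call to move; the robot and the scene stay as the last step left them, time stands still between calls to the robot, and variables do not carry over. Pictures are saved under pics/ and viewed, and the job is handed in when it is done.

Besides the shell and the picture viewer there is one more tool, called after "Request:" in YAML: its name, and indented under it one key for each argument. play_rows: Moves the arm, as the interface text tells. Its arguments: {"type":"object","properties":{"commands":{"type":"string"},"squeeze":{"type":"number"}},"required":["commands"]}

```bash
mkdir -p pics; ls; cat > snap.py <<'E'
import cv2,numpy as np,sys
from cell import get_obs,cams,bot
def snap(tag):
    out={}
    for n in("scene","top"):
        d=cams.read_camera(n); out[n]=d
        cv2.imwrite(f"pics/{n}_{tag}.png",d["color"])
        np.savez(f"{n}_{tag}.npz",**{k:np.array(v) for k,v in d.items()})
    return out
def f(d): return d["color"].shape[0]/2/np.tan(np.radians(float(d["vfov"]))/2)
def ray(d,u,v):
    R=np.array(d["R"]);t=np.array(d["t"]);k=np.array([(u-d["cx"])/f(d),(v-d["cy"])/f(d),1.])
    return -R.T@t, R.T@k
def onplane(d,u,v,z):
    c,r=ray(d,u,v); return c+r*(z-c[2])/r[2]
def proj(d,X):
    p=np.array(d["R"])@np.array(X)+np.array(d["t"]); return p[:2]/p[2]*f(d)+[float(d["cx"]),float(d["cy"])]
def tri(a,b):
    (c1,r1),(c2,r2)=a,b
    A=np.stack([r1,-r2],1);s=np.linalg.lstsq(A,c2-c1,rcond=None)[0]
    p,q=c1+s[0]*r1,c2+s[1]*r2
    return (p+q)/2,np.linalg.norm(p-q)
E
python3 - <<'E'
from snap import *
o=snap("0")
for n in o: print(n,o[n]["vfov"],o[n]["R"],o[n]["t"])
s=get_obs();print(s)
E
```

```text
pics
scene 42.43630132314111 [[ 0.37913932  0.92531286 -0.0070349 ]
 [ 0.63784045 -0.26684257 -0.72246426]
 [-0.67038268  0.26942747 -0.69137248]] [-0.22186935 -0.29591159  2.09350039]
top 52.30423019805604 [[ 0.02456977 -0.99966278  0.00840581]
 [-0.98885613 -0.02553744 -0.1466676 ]
 [ 0.1468328  -0.00470855 -0.98915012]] [-0.01650748  0.6245157   1.04973005]
{'clock': 0.1, 'qpos': array([ 1.11451753e+00,  2.07380325e-01,  1.54285738e+00, -1.55171317e-05,
        1.39353680e+00, -1.50510484e-01]), 'joint_vel': array([-0.00133025, -0.00169081, -0.00471609, -0.00022161, -0.00061665,
       -0.00105081]), 'tau': array([-4.07416865e-04, -3.84093726e+01, -2.92550558e+01, -2.67626338e-04,
        4.77659691e-03, -2.42765338e-05]), 'eef_pos': array([0.1728601 , 0.54781359, 0.30279392]), 'tcp_rot': array([ 1.52287827e-01,  9.88335585e-01, -1.04338151e-03, -3.18639726e-04]), 'wrist_force': array([ 0.04820717, -0.26754937, -0.19810444]), 'torque': array([-0.02484311, -0.04410546,  0.02667183]), 'opening': 1.0031991160490614}
```

View pics/scene_0.png

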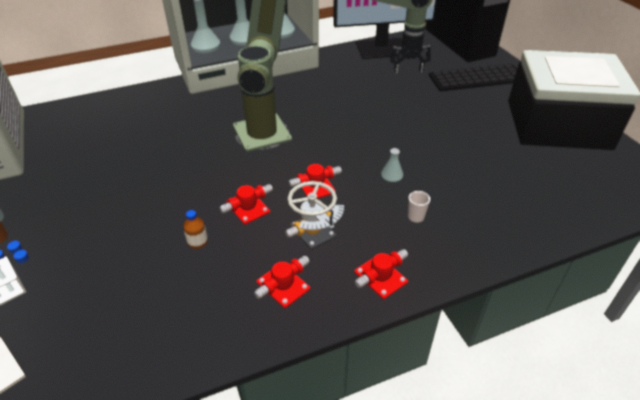

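View pics/top_0.png

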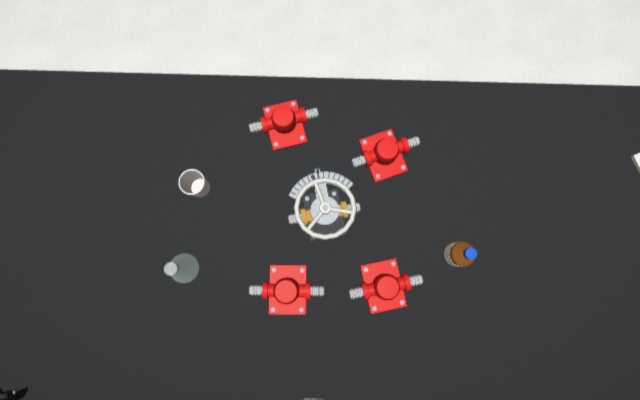

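The only grey handwheel is at scene (312,198) / top (325,208). The red bodies at top (285,120), (387,152), (286,290) and (387,287) are look-alikes without a wheel. The bottle is at top (461,253), the flask at (182,268) and the beaker at (192,182). Next I'll enlarge the valve.

```bash
python3 - <<'E'
import cv2,numpy as np
a=cv2.imread("pics/top_0.png")[155:255,275:375];b=cv2.imread("pics/scene_0.png")[170:255,265:365]
a=cv2.resize(a,None,fx=5.5,fy=5.5,interpolation=cv2.INTER_CUBIC)
cv2.imwrite("pics/crop_top0.png",a)
cv2.imwrite("pics/crop_sc0.png",cv2.resize(b,None,fx=6,fy=6,interpolation=cv2.INTER_CUBIC))
E
```

```text
(no output)
```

View pics/crop_top0.png

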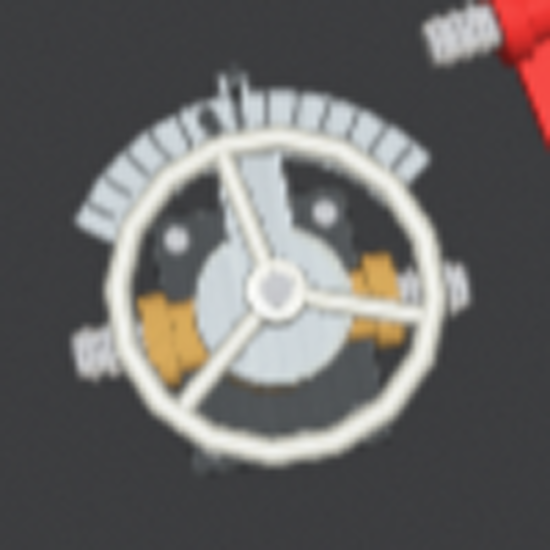

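View pics/crop_sc0.png

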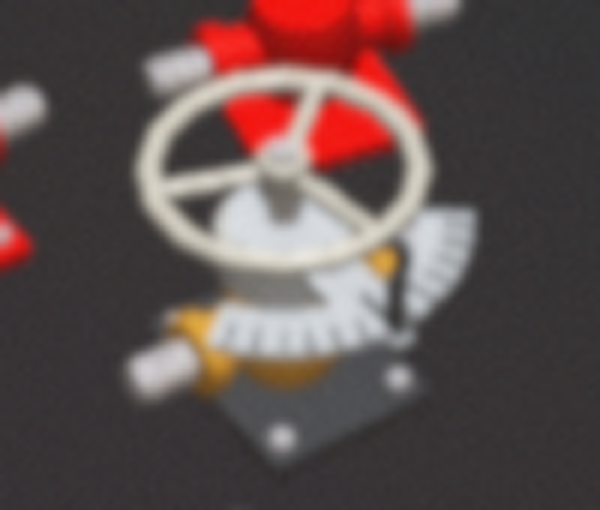

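The enlarged crop confirms it: grey wheel, brass body, sector dial. The fin is near top (317,170) and the pointer just left of it near (313,177). Now the ring circle from both views.

```bash
cat > ring.py <<'E'
from snap import *
from scipy.optimize import least_squares
def load(n,tag):
    z=np.load(f"{n}_{tag}.npz"); return {k:z[k] for k in z}
def ringpts(d,box):
    x0,y0,x1,y1=box
    im=d["color"].astype(float)[y0:y1,x0:x1]
    b,g,r=im[...,0],im[...,1],im[...,2]
    m=((r>165)&(r-b>2)&(r-b<45)&(g>150)).astype(np.uint8)
    n,l,s,c=cv2.connectedComponentsWithStats(m,connectivity=8)
    k=1+np.argmax(s[1:,4]);m=(l==k).astype(np.uint8)
    return m,x0,y0
def wheel(d,box,z,save=None):
    m,x0,y0=ringpts(d,box)
    ys,xs=np.nonzero(m); P=np.array([onplane(d,x+x0,y+y0,z)[:2] for x,y in zip(xs,ys)])
    c=P.mean(0)
    for i in range(20):
        r=np.linalg.norm(P-c,axis=1); s=(r>0.060)&(r<0.080) if i>3 else r>0.05
        Q=P[s]; res=least_squares(lambda p:np.hypot(Q[:,0]-p[0],Q[:,1]-p[1])-p[2],[*c,0.07],loss='soft_l1',f_scale=.003)
        c=res.x[:2]
    if save: cv2.imwrite(save,cv2.resize(m*255,None,fx=5,fy=5,interpolation=0))
    return res.x,np.std(res.fun),s.sum(),P
BT=(280,165,372,250);BS=(275,170,350,225)
E
python3 - <<'E'
from ring import *
t=load("top","0");s=load("scene","0")
for z in (.14,.145,.15,.155,.16):
    a=wheel(t,BT,z,"pics/mt.png");b=wheel(s,BS,z,"pics/ms.png");print(z,a[0].round(4),a[1].round(4),a[2],b[0].round(4),b[1].round(4),b[2])
# bystanders
for n,uv in dict(bottle=(455,253),flask=(183,268),cup=(192,184)).items(): print(n,onplane(t,*uv,0.05).round(3))
E
```

```text
0.14 [ 0.5946 -0.0158  0.0699] 0.0033 761 [ 0.576  -0.0103  0.0699] 0.0039 372
0.145 [ 0.5939 -0.0157  0.0696] 0.0032 760 [ 0.581  -0.0122  0.0697] 0.0038 370
0.15 [ 0.5933 -0.0156  0.0693] 0.0032 758 [ 0.5861 -0.0142  0.0694] 0.0039 371
0.155 [ 0.5926 -0.0155  0.0689] 0.0031 757 [ 0.5911 -0.0162  0.0691] 0.0038 370
0.16 [ 0.5919 -0.0154  0.0686] 0.0031 755 [ 0.5961 -0.0181  0.0688] 0.0038 368
bottle [ 0.495 -0.364  0.05 ]
flask [0.438 0.349 0.05 ]
cup [0.662 0.341 0.05 ]
```

View pics/ms.png

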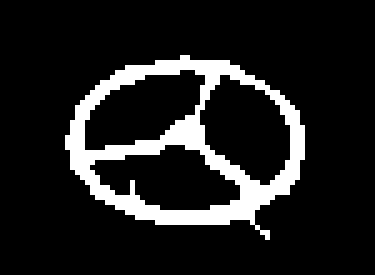

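View pics/mt.png

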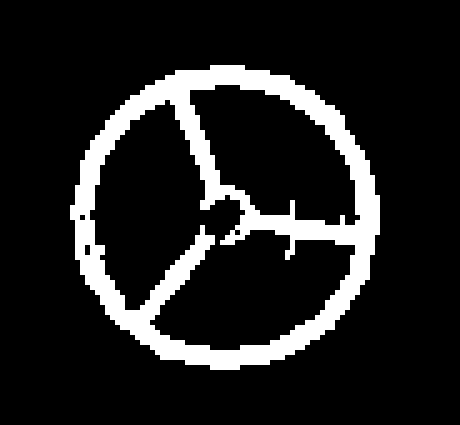

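```bash
cat >> ring.py <<'E'
def spoke(d,box,z=.15):
    x,_,_,P=wheel(d,box,z); c=x[:2]
    D=P-c;r=np.linalg.norm(D,axis=1);s=(r>.025)&(r<.058);a=np.arctan2(D[s,1],D[s,0])
    # three-fold phase, trimmed
    ph=np.angle(np.mean(np.exp(3j*a)))/3
    for i in range(10):
        e=np.angle(np.exp(3j*(a-ph)))/3; k=abs(e)<.2; ph+=e[k].mean()
    return c,ph
def rect(d,c,z,name,half=.13,S=500):
    # bird's-eye view of plane z, world x up, y left, centred on c
    q=np.array([[c[0]+half,c[1]+half],[c[0]+half,c[1]-half],[c[0]-half,c[1]-half],[c[0]-half,c[1]+half]])
    src=np.float32([proj(d,[*p,z]) for p in q]);H=cv2.getPerspectiveTransform(src,np.float32([[0,0],[S,0],[S,S],[0,S]]))
    im=cv2.warpPerspective(d["color"],H,(S,S),flags=cv2.INTER_CUBIC); cv2.imwrite(name,im); return im
E
python3 - <<'E'
from ring import *
t=load("top","0");s=load("scene","0")
for d,b in((t,BT),(s,BS)):
    c,p=spoke(d,b); print(c.round(4),"spoke phase",p, "deg",np.degrees(p))
c=np.array([.593,-.0155])
A=rect(t,c,.116,"pics/rt116.png");B=rect(s,c,.116,"pics/rs116.png")
cv2.imwrite("pics/r116.png",np.hstack([A[:400,60:440],B[:400,60:440]]))
E
```

```text
[ 0.5933 -0.0156] spoke phase 0.3872647241394045 deg 22.188634247485968
[ 0.5861 -0.0142] spoke phase 0.3800359735316883 deg 21.774457346511202
```

View pics/r116.png

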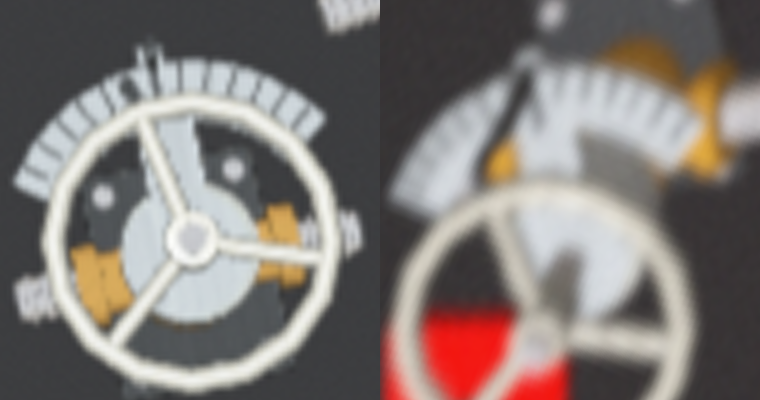

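```bash
cat > dial.py <<'E'
from ring import *
def prof(d,c,z,r0,r1,a):
    g=cv2.cvtColor(d["color"],cv2.COLOR_BGR2GRAY).astype(np.float32)
    out=[]
    for r in np.linspace(r0,r1,6):
        uv=np.array([proj(d,[c[0]+r*np.cos(x),c[1]+r*np.sin(x),z]) for x in a],np.float32)
        out.append(cv2.remap(g,uv[None,:,0],uv[None,:,1],cv2.INTER_LINEAR)[0])
    return np.array(out)
def ends(d,c,z=.116):
    a=np.radians(np.arange(-70,95,.25));res=[]
    for r in(.086,.090,.094):
        p=prof(d,c,z,r,r+.001,a).mean(0)
        k=np.nonzero(p>125)[0]; res.append((np.degrees(a[k[0]]),np.degrees(a[k[-1]]),np.degrees(a[k[0]]+a[k[-1]])/2))
    return np.round(res,2)
E
python3 - <<'E'
from dial import *
t=load("top","0")
for c in([.593,-.0155],[.591,-.0155],[.593,-.0175]):print(c,ends(t,c))
c=[.593,-.0155]
a=np.radians(np.arange(-5,30,1.))
for z,r0,r1 in((.118,.088,.094),(.118,.094,.098),(.135,.096,.104),(.154,.096,.104)):
    print(z,r0,[int(x) for x in prof(t,c,z,r0,r1,a).mean(0)])
E
python3 - <<'E'
import cv2
a=cv2.imread("pics/top_0.png")[160:192,295:340]
cv2.imwrite("pics/fin0.png",cv2.resize(a,None,fx=16,fy=16,interpolation=cv2.INTER_NEAREST))
E
```

```text
[0.593, -0.0155] [[-46.75  70.75  12.  ]
 [-46.5   70.25  11.88]
 [-46.25  70.    11.88]]
[0.591, -0.0155] [[-46.    69.5   11.75]
 [-45.75  69.25  11.75]
 [-45.5   69.    11.75]]
[0.593, -0.0175] [[-45.75  71.25  12.75]
 [-45.5   71.    12.75]
 [-45.25  70.75  12.75]]
0.118 0.088 [165, 180, 204, 208, 210, 210, 205, 194, 158, 162, 198, 205, 209, 208, 201, 183, 132, 119, 143, 180, 204, 205, 193, 163, 124, 98, 90, 99, 121, 162, 195, 204, 196, 173, 157]
0.118 0.094 [145, 162, 177, 182, 182, 182, 177, 166, 131, 138, 164, 171, 177, 184, 192, 155, 94, 93, 121, 171, 185, 185, 179, 166, 144, 122, 118, 130, 152, 167, 170, 177, 171, 143, 136]
0.135 0.096 [65, 68, 69, 71, 71, 70, 70, 70, 67, 66, 67, 68, 76, 92, 128, 122, 96, 90, 100, 132, 157, 122, 88, 71, 68, 67, 69, 70, 71, 72, 70, 72, 72, 68, 66]
0.154 0.096 [61, 60, 61, 61, 61, 61, 61, 61, 61, 61, 61, 61, 62, 67, 83, 92, 89, 88, 87, 94, 116, 108, 81, 66, 61, 61, 61, 61, 61, 61, 61, 62, 61, 61, 61]
```

View pics/fin0.png

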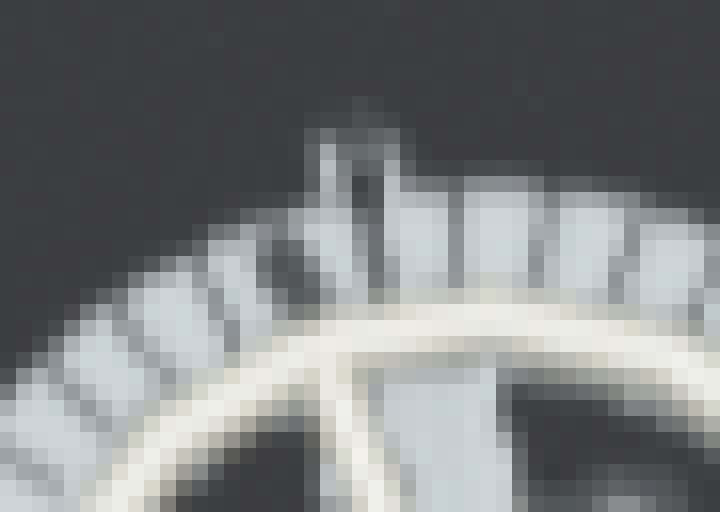

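```bash
cat > go.py <<'E'
from ring import *
from scipy.spatial.transform import Rotation as Ro
def st():
    s=get_obs();R=Ro.from_quat(s["tcp_rot"]).as_matrix();y=np.degrees(np.arctan2(R[1,1],R[0,1]))
    print("t",round(s["clock"],2),"pos",s["eef_pos"].round(4),"y-angle",y.round(2),"F",s["wrist_force"].round(2),"M",s["torque"].round(3),"open",round(s["opening"],3));return s,R,y
def to(p):
    s,R,y=st();d=R.T@(np.array(p)-s["eef_pos"]);print("shift tool m",d.round(4),"frac",(d/.4).round(4))
E
python3 - <<'E'
from go import *
to([.528,-.042,.304])
t=load("top","0");print("topcam",-t["R"].T@t["t"])
E
```

```text
t 0.1 pos [0.1729 0.5478 0.3028] y-angle 72.48 F [ 0.05 -0.27 -0.2 ] M [-0.025 -0.044  0.027] open 1.003
shift tool m [-5.162e-01 -4.556e-01 -4.000e-04] frac [-1.2905e+00 -1.1389e+00 -1.0000e-03]
topcam [0.46382696 0.00438932 1.13007558]
```

Request:
play_rows:
  commands: "-0.1 -0.09 0 0 0.45;-0.11 -0.095 0 0 0.45;-0.11 -0.095 0 0 0.45;-0.11 -0.095 0 0 0.45;-0.11 -0.095 0 0 0.45;-0.11 -0.095 0 0 0.45;-0.11 -0.095 0 0 0.45;-0.11 -0.095 0 0 0.45;-0.11 -0.095 0 0 0.45;-0.11 -0.095 0 0 0.45;-0.11 -0.095 0 0 0.45;-0.08 -0.1 0 0 0.45"
  squeeze: 25

```text
clock: 1.6
eef_pos: [0.5248, -0.0426, 0.3034]
tcp_rot: [0.153, 0.988, 0.0, -0.0]
wrist_force: [0.4, 1.0, 0.8]
opening: 0.452
```

Request:
play_rows:
  commands: "0 0 0 1 0.45;0 0 0 1 0.45;0 0 0 1 0.45;0 0 0 1 0.45;0 0 0 1 0.45;0 0 0 1 0.45;0 0 0 1 0.45;0 0 0 1 0.45;0 0 0 1 0.45;0 0 0 1 0.45;0 0 0 0 0.45;0 0 0 0 0.45"

```text
clock: 3.1
eef_pos: [0.5239, -0.0406, 0.3036]
tcp_rot: [0.555, 0.832, -0.0, -0.0]
wrist_force: [-0.3, 0.2, 0.4]
opening: 0.448
```

```bash
python3 - <<'E'
from go import *
to([.528,-.042,.26])
o=snap("1")
to([.528,-.042,.26])
E
```

```text
t 3.1 pos [ 0.5239 -0.0406  0.3036] y-angle 22.55 F [-0.29  0.23  0.37] M [ 0.013 -0.022  0.048] open 0.448
shift tool m [-0.0029  0.0033  0.0436] frac [-0.0072  0.0082  0.1089]
t 3.2 pos [ 0.524  -0.0407  0.3037] y-angle 22.52 F [ 0.3  -0.46 -0.42] M [0.041 0.005 0.036] open 0.452
shift tool m [-0.0028  0.0032  0.0437] frac [-0.0069  0.008   0.1094]
```

View pics/top_1.png

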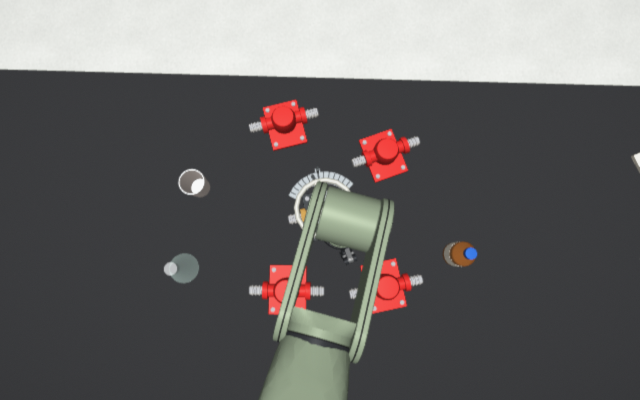

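The top view is partly covered by the arm, but the pointer and fin stay visible at (314-318,175). Next: align, then come down over the ring's near side.

Request:
play_rows:
  commands: "-0.007 0.008 0.04 0 0.45;0 0 0.05 0 0.45;0 0 0.04 0 0.45;0 0 0.04 0 0.45;0 0 0.03 0 0.45;0 0 0.02 0 0.45;0 0 0 0 0.45;0 0 0 0 0.45"

```text
clock: 4.2
eef_pos: [0.5286, -0.0421, 0.2165]
tcp_rot: [0.556, 0.831, 0.0, 0.001]
wrist_force: [0.4, 0.4, 0.3]
opening: 0.448
```

```bash
python3 - <<'E'
from go import *
o=snap("2")
to([.528,-.042,.206])
b=o["scene"]["color"][150:255,255:375]
cv2.imwrite("pics/crop_sc2.png",cv2.resize(b,None,fx=6,fy=5.5,interpolation=cv2.INTER_CUBIC))
E
```

```text
t 4.3 pos [ 0.5286 -0.0422  0.2167] y-angle 22.48 F [ 0.05 -0.24  0.09] M [ 0.042 -0.018 -0.039] open 0.448
shift tool m [ 0.0004 -0.0005  0.0107] frac [ 0.001  -0.0013  0.0267]
```

View pics/crop_sc2.png

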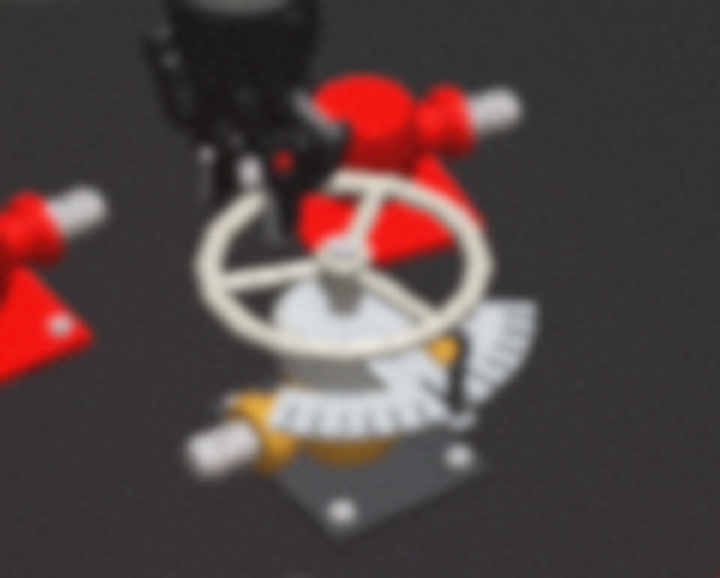

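The fingers straddle the near rim, at crop (215,190) and (285,210). I'll lower the last 10 mm and close.

Request:
play_rows:
  commands: "0 0 0.025 0 0.45;0 0 0 0 0.3;0 0 0 0 0;0 0 0 0 0;0 0 0 0 0;0 0 0 0 0;0 0 0 0 0"

```text
clock: 5.18
eef_pos: [0.5277, -0.042, 0.2055]
tcp_rot: [0.556, 0.831, -0.0, -0.001]
wrist_force: [-2.3, -0.1, -2.4]
opening: 0.142
```

```bash
python3 - <<'E'
from go import *
st()
E
```

```text
t 5.17 pos [ 0.5277 -0.042   0.2055] y-angle 22.48 F [-2.3  -0.07 -2.44] M [-0.074  0.265 -0.076] open 0.142
```

The grip is on the bar: opening 12 mm, small side force. I'll turn clockwise (tool +x with +spin), 15° first.

Request:
play_rows:
  commands: "0.0154 0.0007 0 1 0;0.0154 0.0007 0 1 0;0.0154 0.0007 0 1 0;0 0 0 0 0"

```text
clock: 5.68
eef_pos: [0.5231, -0.024, 0.2056]
tcp_rot: [0.659, 0.752, -0.0, -0.0]
wrist_force: [-0.7, -0.7, -4.4]
opening: 0.143
```

```bash
cat >> go.py <<'E'
def w(c=(.593,-.0155)):
    s,R,y=st();p=s["eef_pos"][:2]-c;F=s["wrist_force"];rho=np.hypot(*p);th=np.degrees(np.arctan2(p[1],p[0]))%360
    e=p/rho;tg=np.array([-e[1],e[0]])
    Ft=F[:2]@tg;Mz=s["torque"][2]
    print("rho",rho.round(4),"theta",th.round(2),"Ft(ccw)",Ft.round(2),"Frad",(F[:2]@e).round(2),"torque on wheel ccw", -(Ft*rho+Mz).round(3))
E
python3 - <<'E'
from go import *
w()
E
```

```text
t 5.67 pos [ 0.5231 -0.024   0.2056] y-angle 7.54 F [-0.67 -0.68 -4.4 ] M [-0.035  0.111 -0.162] open 0.143
rho 0.0704 theta 186.92 Ft(ccw) 0.6 Frad 0.74 torque on wheel ccw 0.12
```

Request:
play_rows:
  commands: "0.0154 0.0007 0 1 0;0.0154 0.0007 0 1 0;0.0154 0.0007 0 0.95 0"

```text
clock: 6.05
eef_pos: [0.5233, -0.0064, 0.2056]
tcp_rot: [0.751, 0.66, -0.001, 0.0]
wrist_force: [-1.0, -2.6, -4.8]
opening: 0.142
```

```bash
python3 - <<'E'
from go import *
w()
o=snap("3")
w()
b=o["scene"]["color"][150:255,255:375];a=o["top"]["color"][155:255,275:375]
cv2.imwrite("pics/c3.png",np.hstack([cv2.resize(b,(400,400),interpolation=cv2.INTER_CUBIC),cv2.resize(a,(400,400),interpolation=cv2.INTER_CUBIC)]))
E
```

```text
t 6.05 pos [ 0.5233 -0.0064  0.2056] y-angle -7.35 F [-1.01 -2.64 -4.84] M [-0.428  0.087 -0.085] open 0.142
rho 0.0703 theta 172.54 Ft(ccw) 2.75 Frad 0.66 torque on wheel ccw -0.108
t 6.15 pos [ 0.5234 -0.0057  0.2056] y-angle -7.19 F [-0.59 -1.63 -4.82] M [-0.19   0.081 -0.167] open 0.144
rho 0.0703 theta 172.03 Ft(ccw) 1.69 Frad 0.36 torque on wheel ccw 0.047
```

View pics/c3.png

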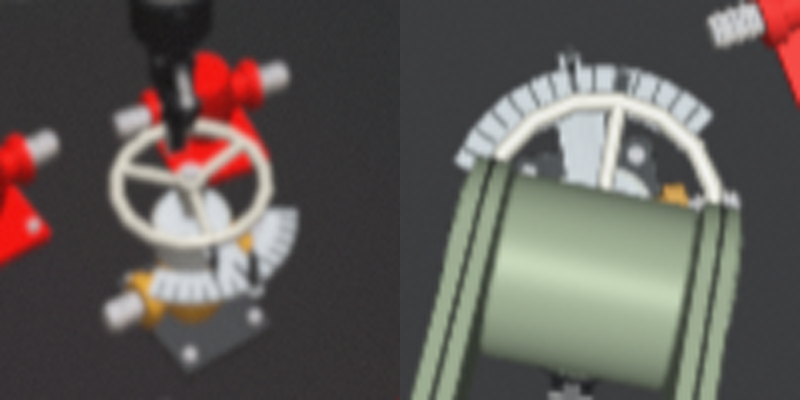

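The wheel follows: the pointer has passed the fin and stands about 20° right of it (c3, 624,75 against fin 568,60). From here I take small steps and read the force.

Request:
play_rows:
  commands: "0.0062 0.0002 0 0.4 0;0.0062 0.0002 0 0.4 0;0 0 0 0 0"

```text
clock: 6.52
eef_pos: [0.5242, -0.0013, 0.2056]
tcp_rot: [0.772, 0.635, -0.0, 0.0]
wrist_force: [-0.0, -2.6, -5.4]
opening: 0.139
```

```bash
python3 -c "
from go import *
w()"
```

```text
t 6.53 pos [ 0.5242 -0.0013  0.2056] y-angle -11.15 F [-0.03 -2.63 -5.39] M [-0.384  0.103 -0.101] open 0.139
rho 0.0703 theta 168.36 Ft(ccw) 2.58 Frad -0.51 torque on wheel ccw -0.081
```

Request:
play_rows:
  commands: "0.0062 0.0002 0 0.4 0;0 0 0 0 0"

```text
clock: 6.78
eef_pos: [0.5247, 0.0012, 0.2056]
tcp_rot: [0.784, 0.621, -0.0, 0.0]
wrist_force: [-1.3, -2.9, -5.2]
opening: 0.145
```

```bash
python3 -c "
from go import *
w()"
```

```text
t 6.78 pos [0.5247 0.0012 0.2056] y-angle -13.18 F [-1.3  -2.9  -5.21] M [-0.483  0.137 -0.14 ] open 0.145
rho 0.0703 theta 166.28 Ft(ccw) 3.13 Frad 0.58 torque on wheel ccw -0.08
```

Request:
play_rows:
  commands: "0.0062 0.0002 0 0.4 0;0 0 0 0 0"

```text
clock: 7.02
eef_pos: [0.5254, 0.0036, 0.2056]
tcp_rot: [0.794, 0.607, -0.0, 0.0]
wrist_force: [-0.4, -4.1, -6.3]
opening: 0.144
```

```bash
python3 -c "
from go import *
w()"
```

```text
t 7.03 pos [0.5254 0.0036 0.2056] y-angle -15.19 F [-0.39 -4.12 -6.31] M [-0.536  0.055 -0.176] open 0.144
rho 0.0702 theta 164.19 Ft(ccw) 4.07 Frad -0.75 torque on wheel ccw -0.11
```

Request:
play_rows:
  commands: "0.0062 0.0002 0 0.4 0;0 0 0 0 0"

```text
clock: 7.28
eef_pos: [0.5262, 0.0061, 0.2056]
tcp_rot: [0.805, 0.593, -0.0, 0.0]
wrist_force: [0.1, -2.9, -6.5]
opening: 0.141
```

```bash
python3 -c "
from go import *
w()"
```

```text
t 7.28 pos [0.5262 0.0061 0.2056] y-angle -17.19 F [ 0.09 -2.86 -6.55] M [-0.605 -0.036 -0.131] open 0.141
rho 0.0702 theta 162.09 Ft(ccw) 2.69 Frad -0.96 torque on wheel ccw -0.058
```

Request:
play_rows:
  commands: "0.0062 0.0002 0 0.4 0;0 0 0 0 0"

```text
clock: 7.52
eef_pos: [0.527, 0.0085, 0.2056]
tcp_rot: [0.815, 0.579, -0.0, 0.0]
wrist_force: [0.1, -3.2, -6.7]
opening: 0.143
```

```bash
python3 -c "
from go import *
w()"
```

```text
t 7.53 pos [0.527  0.0085 0.2056] y-angle -19.19 F [ 0.07 -3.2  -6.7 ] M [-0.59  -0.039 -0.194] open 0.143
rho 0.0702 theta 160.0 Ft(ccw) 2.98 Frad -1.16 torque on wheel ccw -0.015
```

Still only friction (about 3 N), so I continue in the same steps.

Request:
play_rows:
  commands: "0.0062 0.0002 0 0.4 0;0 0 0 0 0"

```text
clock: 7.78
eef_pos: [0.528, 0.0108, 0.2057]
tcp_rot: [0.825, 0.565, -0.0, 0.0]
wrist_force: [0.7, -4.1, -7.3]
opening: 0.142
```

```bash
python3 -c "
from go import *
w()"
```

```text
t 7.78 pos [0.528  0.0108 0.2057] y-angle -21.19 F [ 0.71 -4.14 -7.31] M [-0.643 -0.148 -0.154] open 0.142
rho 0.0702 theta 157.98 Ft(ccw) 3.57 Frad -2.22 torque on wheel ccw -0.097
```

Request:
play_rows:
  commands: "0.0062 0.0002 0 0.4 0;0 0 0 0 0"

```text
clock: 8.02
eef_pos: [0.5289, 0.0131, 0.2057]
tcp_rot: [0.835, 0.551, -0.0, 0.0]
wrist_force: [1.1, -5.2, -8.3]
opening: 0.141
```

```bash
python3 -c "
from go import *
w()"
```

```text
t 8.03 pos [0.5289 0.0131 0.2057] y-angle -23.19 F [ 1.1  -5.23 -8.26] M [-0.719 -0.162 -0.222] open 0.141
rho 0.0701 theta 155.96 Ft(ccw) 4.33 Frad -3.14 torque on wheel ccw -0.081
```

Request:
play_rows:
  commands: "0.0062 0.0002 0 0.4 0;0 0 0 0 0"

```text
clock: 8.28
eef_pos: [0.5299, 0.0151, 0.2057]
tcp_rot: [0.844, 0.536, -0.0, 0.0]
wrist_force: [0.9, -4.5, -8.1]
opening: 0.139
```

```bash
python3 -c "
from go import *
w()"
```

```text
t 8.28 pos [0.5299 0.0151 0.2057] y-angle -25.2 F [ 0.89 -4.53 -8.1 ] M [-0.796 -0.139 -0.156] open 0.139
rho 0.0701 theta 154.12 Ft(ccw) 3.69 Frad -2.78 torque on wheel ccw -0.102
```

Request:
play_rows:
  commands: "0.0046 0.0001 0 0.3 0;0 0 0 0 0"

```text
clock: 8.52
eef_pos: [0.5306, 0.0164, 0.2057]
tcp_rot: [0.851, 0.525, -0.001, 0.0]
wrist_force: [0.5, -7.2, -7.7]
opening: 0.142
```

```bash
python3 - <<'E'
from go import *
w()
o=snap("4")
w()
b=o["scene"]["color"][150:255,255:375];a=o["top"]["color"][155:255,275:375]
cv2.imwrite("pics/c4.png",np.hstack([cv2.resize(b,(400,400),interpolation=cv2.INTER_CUBIC),cv2.resize(a,(400,400),interpolation=cv2.INTER_CUBIC)]))
E
```

```text
t 8.53 pos [0.5306 0.0164 0.2057] y-angle -26.68 F [ 0.49 -7.18 -7.73] M [-1.011 -0.027 -0.205] open 0.142
rho 0.0701 theta 152.89 Ft(ccw) 6.17 Frad -3.7 torque on wheel ccw -0.227
t 8.62 pos [0.5306 0.0164 0.2057] y-angle -26.68 F [ 0.14 -5.3  -8.42] M [-0.985 -0.015 -0.141] open 0.141
rho 0.0701 theta 152.91 Ft(ccw) 4.66 Frad -2.54 torque on wheel ccw -0.186
```

View pics/c4.png

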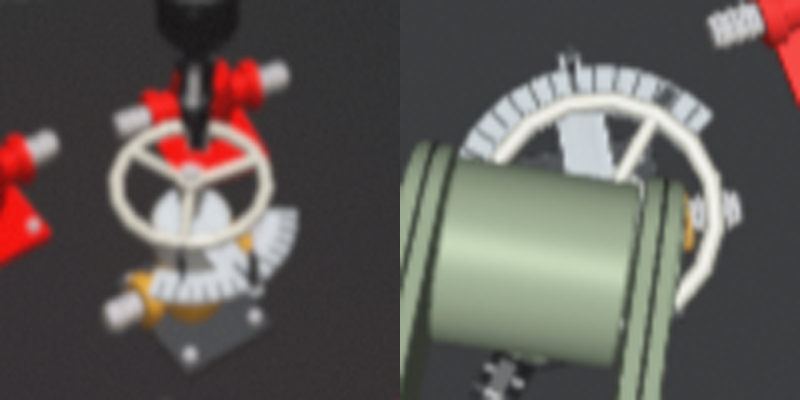

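Torque is beginning to rise (0.2 N m) and the tool is starting to lag, so first touch is at about θ 154°. Continuing in small steps.

Request:
play_rows:
  commands: "0.0046 0.0001 0 0.3 0;0 0 0 0 0"

```text
clock: 8.88
eef_pos: [0.5313, 0.0178, 0.2057]
tcp_rot: [0.858, 0.514, -0.001, 0.001]
wrist_force: [-0.9, -6.6, -8.3]
opening: 0.143
```

```bash
python3 -c "
from go import *
w()"
```

```text
t 8.88 pos [0.5313 0.0178 0.2057] y-angle -28.18 F [-0.87 -6.58 -8.31] M [-1.124  0.049 -0.159] open 0.143
rho 0.0701 theta 151.66 Ft(ccw) 6.2 Frad -2.36 torque on wheel ccw -0.276
```

Request:
play_rows:
  commands: "0.003 0.0001 0 0.2 0;0 0 0 0 0"

```text
clock: 9.12
eef_pos: [0.5318, 0.0186, 0.2057]
tcp_rot: [0.862, 0.506, -0.001, 0.001]
wrist_force: [-1.6, -8.3, -6.9]
opening: 0.144
```

```bash
python3 -c "
from go import *
w()"
```

```text
t 9.12 pos [0.5318 0.0186 0.2057] y-angle -29.17 F [-1.58 -8.3  -6.91] M [-1.218  0.079 -0.105] open 0.144
rho 0.0701 theta 150.87 Ft(ccw) 8.02 Frad -2.66 torque on wheel ccw -0.457
```

Request:
play_rows:
  commands: "0.003 0.0001 0 0.2 0;0.002 0 0 0.1 0;0 0 0 0 0"

```text
clock: 9.5
eef_pos: [0.5326, 0.02, 0.2057]
tcp_rot: [0.869, 0.495, -0.002, 0.001]
wrist_force: [-1.9, -8.9, -6.7]
opening: 0.141
```

```bash
python3 -c "
from go import *
w()"
```

```text
t 9.5 pos [0.5326 0.02   0.2057] y-angle -30.66 F [-1.85 -8.9  -6.73] M [-1.401  0.202 -0.065] open 0.141
rho 0.0701 theta 149.58 Ft(ccw) 8.61 Frad -2.91 torque on wheel ccw -0.538
```

Request:
play_rows:
  commands: "0.003 0 0 0.2 0;0 0 0 0 0;0 0 0 0 0;0 0 0 0 0"

```text
clock: 10.0
eef_pos: [0.5331, 0.0208, 0.2057]
tcp_rot: [0.873, 0.487, -0.002, 0.001]
wrist_force: [-1.6, -8.8, -6.8]
opening: 0.144
```

```bash
python3 -c "
from go import *
w()"
```

```text
t 10.0 pos [0.5331 0.0208 0.2057] y-angle -31.66 F [-1.63 -8.78 -6.77] M [-1.488  0.254 -0.034] open 0.144
rho 0.0701 theta 148.74 Ft(ccw) 8.35 Frad -3.16 torque on wheel ccw -0.551
```

Force has levelled off while the tool advanced 1 mm, so the pads may be slipping. I'll check the wheel itself in the picture.

```bash
cat > ptr.py <<'E'
from dial import *
def spokeang(d,c=(.593,-.0155),z=.15,lo=-60,hi=40,r0=.030,r1=.058):
    a=np.radians(np.arange(lo,hi,.25));p=[]
    im=d["color"].astype(np.float32);wm=np.clip(im[...,2]-im[...,0],-20,60)  # warm tint of the wheel against bluish dial
    out=[]
    for r in np.linspace(r0,r1,8):
        uv=np.array([proj(d,[c[0]+r*np.cos(x),c[1]+r*np.sin(x),z]) for x in a],np.float32)
        g=cv2.remap(im,uv[None,:,0],uv[None,:,1],cv2.INTER_LINEAR)[0]
        s=(g[:,2]-g[:,0])+0.0*g[:,1]; s=np.where((g[:,2]>140)&(s<45),s,-10)
        ok=s>0
        out.append(np.degrees(np.average(a[ok],weights=s[ok])) if ok.sum()>3 else np.nan)
    return np.round(out,2)
E
python3 - <<'E'
from ptr import *
from go import *
o=snap("5")
w()
b=o["scene"]["color"][150:255,255:375];a=o["top"]["color"][155:255,275:375]
cv2.imwrite("pics/c5.png",np.hstack([cv2.resize(b,(400,400),interpolation=cv2.INTER_CUBIC),cv2.resize(a,(400,400),interpolation=cv2.INTER_CUBIC)]))
print(spokeang(load("top","0"),lo=0,hi=45));print(spokeang(load("top","3"),lo=-35,hi=25))
for k in "45": print(spokeang(load("top",k),lo=-50,hi=0))
E
```

```text
t 10.1 pos [0.5331 0.0209 0.2057] y-angle -31.65 F [-1.37 -9.02 -6.32] M [-1.443  0.286 -0.006] open 0.138
rho 0.07 theta 148.72 Ft(ccw) 8.42 Frad -3.51 torque on wheel ccw -0.583
[22.25 21.22 21.67 22.24 22.13 22.03 22.73 22.85]
[-9.29 -8.69 -9.04 -8.77 -8.73 -8.73 -8.19 -8.43]
[-28.74 -27.84 -27.85 -27.57 -27.6  -27.69 -27.78 -27.57]
[-31.36 -31.67 -31.81 -31.7  -31.94 -31.77 -31.8  -32.07]
```

View pics/c5.png

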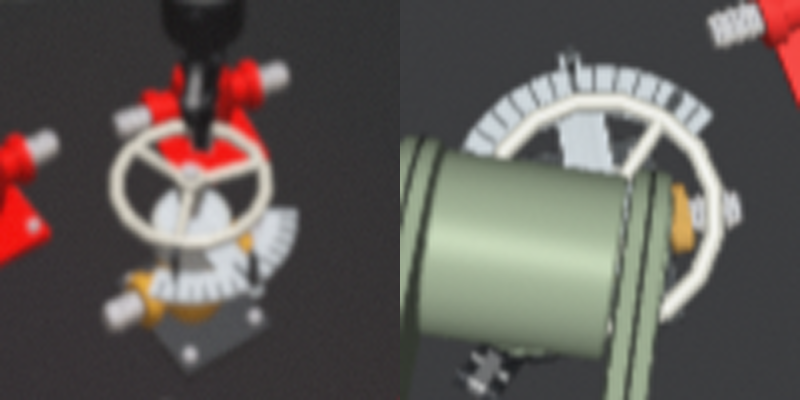

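No slip: the wheel moved 4.1° along with the tool (spoke −27.7° to −31.8°). I'll average several force readings while holding.

```bash
cat > avg.py <<'E'
from go import *
def avg(n=10,c=(.593,-.0155)):
    F=[];M=[]
    for i in range(n):
        cams.read_camera("top");s=get_obs();F.append(s["wrist_force"]);M.append(s["torque"])
    F=np.array(F);M=np.array(M);p=s["eef_pos"][:2]-c
    T=-(p[0]*F[:,1]-p[1]*F[:,0]+M[:,2]);print("t",s["clock"],"F",F.mean(0).round(2),F.std(0).round(2),"Mz",M[:,2].mean().round(3),M[:,2].std().round(3),"wheel T",T.mean().round(3),T.std().round(3),"theta",np.degrees(np.arctan2(p[1],p[0])).round(2)%360)
E
python3 -c "
from avg import *
avg()"
```

```text
t 10.6 F [-1.75 -9.51 -6.08] [0.55 0.52 0.42] Mz -0.037 0.023 wheel T -0.596 0.025 theta 148.76
```

Request:
play_rows:
  commands: "0.003 0 0 0.2 0;0 0 0 0 0;0 0 0 0 0"

```text
clock: 10.98
eef_pos: [0.5336, 0.0217, 0.2056]
tcp_rot: [0.877, 0.48, -0.002, 0.001]
wrist_force: [-3.1, -11.4, -6.0]
opening: 0.144
```

```bash
python3 -c "
from avg import *
avg()"
```

```text
t 11.475 F [ -2.26 -10.35  -6.17] [0.48 0.54 0.38] Mz 0.017 0.029 wheel T -0.715 0.047 theta 147.92
```

Slope matches the springy seat (+0.12 N m for 0.84°). The seat force is about 21 N and has been held well over 0.5 s. Now I open counter-clockwise, 40° first.

Request:
play_rows:
  commands: "-0.0154 0.0007 0 -1 0;-0.0154 0.0007 0 -1 0;-0.0154 0.0007 0 -1 0;-0.0154 0.0007 0 -1 0;-0.0154 0.0007 0 -1 0;-0.0154 0.0007 0 -1 0;-0.0154 0.0007 0 -1 0;-0.0154 0.0007 0 -1 0;0 0 0 0 0;0 0 0 0 0"

```text
clock: 12.72
eef_pos: [0.5231, -0.0235, 0.2056]
tcp_rot: [0.661, 0.75, -0.001, -0.001]
wrist_force: [-3.7, -2.6, -5.8]
opening: 0.144
```

```bash
python3 - <<'E'
from ptr import *
from go import *
o=snap("6")
w()
a=o["top"]["color"][155:255,275:375]
cv2.imwrite("pics/c6.png",cv2.resize(a,(550,550),interpolation=cv2.INTER_CUBIC))
print(spokeang(o["top"],lo=-15,hi=35))
E
```

```text
t 12.82 pos [ 0.5231 -0.0235  0.2056] y-angle 7.22 F [-3.07 -3.12 -4.14] M [-0.581  0.592 -0.128] open 0.142
rho 0.0703 theta 186.51 Ft(ccw) 2.75 Frad 3.4 torque on wheel ccw -0.066
[6.48 6.11 6.12 6.42 6.39 6.21 6.13 6.35]
```

View pics/c6.png

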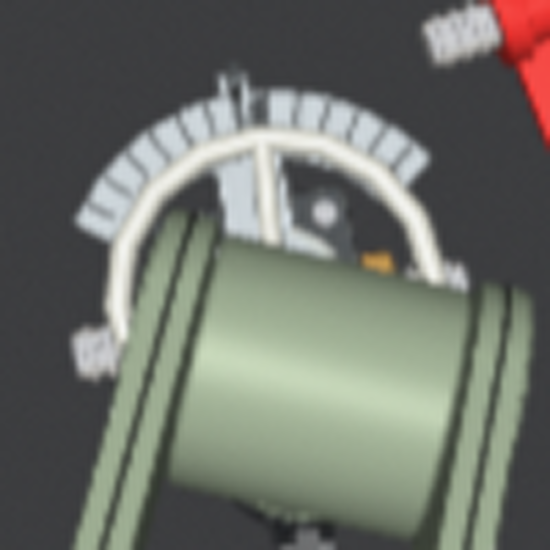

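The wheel is at 6.3° and the fin at about 12.0°, so 5.7° more.

Request:
play_rows:
  commands: "-0.0088 0.0002 0 -0.57 0;-0.0088 0.0002 0 -0.57 0;0 0 0 0 0;0 0 0 0 0"

```text
clock: 13.32
eef_pos: [0.5242, -0.0301, 0.2056]
tcp_rot: [0.623, 0.782, -0.001, -0.001]
wrist_force: [-4.7, -2.1, -5.2]
opening: 0.146
```

```bash
python3 - <<'E'
from ptr import *
from go import *
o=snap("7")
w()
a=o["top"]["color"][155:255,275:375]
cv2.imwrite("pics/c7.png",cv2.resize(a,(550,550),interpolation=cv2.INTER_CUBIC))
print(spokeang(o["top"],lo=-10,hi=35))
E
```

```text
t 13.43 pos [ 0.5242 -0.0301  0.2056] y-angle 12.91 F [-4.94 -2.7  -5.39] M [-0.432  0.711 -0.075] open 0.146
rho 0.0703 theta 192.01 Ft(ccw) 1.61 Frad 5.39 torque on wheel ccw -0.038
[11.78 11.9  11.59 11.77 12.07 11.8  11.77 11.93]
```

View pics/c7.png

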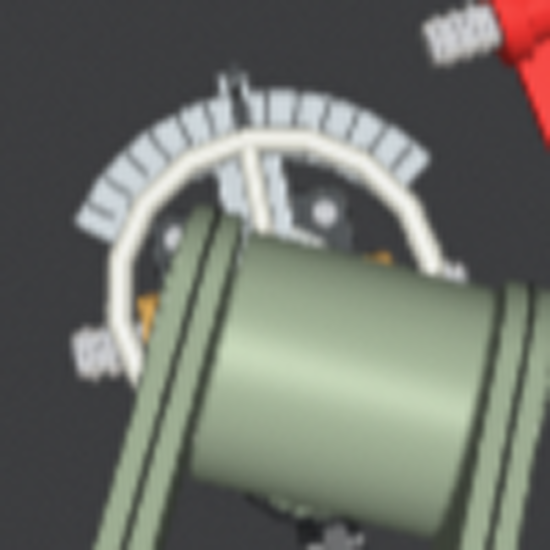

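The wheel is at 11.8° and the pointer lines up with the fin (crop 235,95). Now release, rise, and back off for a clear view.

Request:
play_rows:
  commands: "0 0 0 0 0.45;0 0 0 0 0.45;0 0 0 0 0.45;0 0 0 0 0.45;0 0 -0.04 0 0.45;0 0 -0.08 0 0.45;0 0 -0.1 0 0.45;0 0 -0.1 0 0.45;0 -0.1 0 0 0.45;0 -0.12 0 0 0.45;0 -0.12 0 0 0.45;0 0 0 0 0.45"

```text
clock: 14.92
eef_pos: [0.3904, -0.061, 0.3346]
tcp_rot: [0.624, 0.782, 0.0, 0.001]
wrist_force: [0.8, -0.8, 0.2]
opening: 0.454
```

```bash
python3 - <<'E'
from ptr import *
from go import *
o=snap("8")
st()
a=o["top"]["color"][155:255,275:375]
cv2.imwrite("pics/c8.png",cv2.resize(a,(550,550),interpolation=cv2.INTER_CUBIC))
cv2.imwrite("pics/top8.png",o["top"]["color"])
print(spokeang(o["top"],lo=-10,hi=35)); 
print(ends(o["top"],[.593,-.0155]))
E
```

```text
t 15.03 pos [ 0.393  -0.0611  0.3352] y-angle 12.89 F [0.07 1.03 0.15] M [0.019 0.049 0.05 ] open 0.452
[11.77 11.57 11.73 11.84 11.9  11.82 11.87 11.89]
[[-46.75  70.75  12.  ]
 [-46.5   70.25  11.88]
 [-46.25  70.    11.88]]
```

View pics/c8.png

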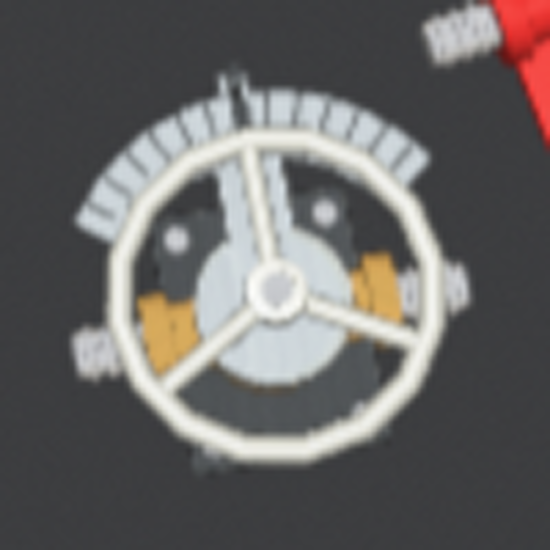

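View pics/top_8.png

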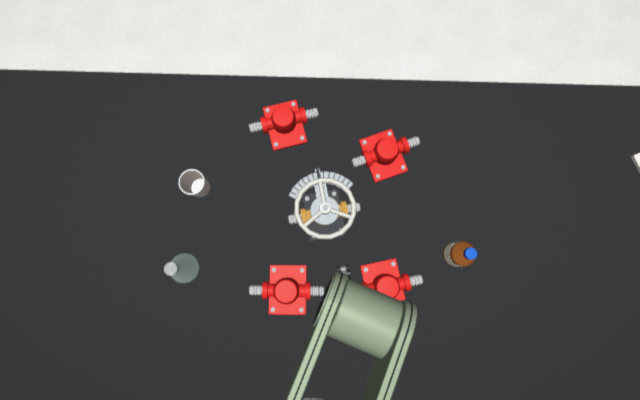

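View pics/scene_8.png

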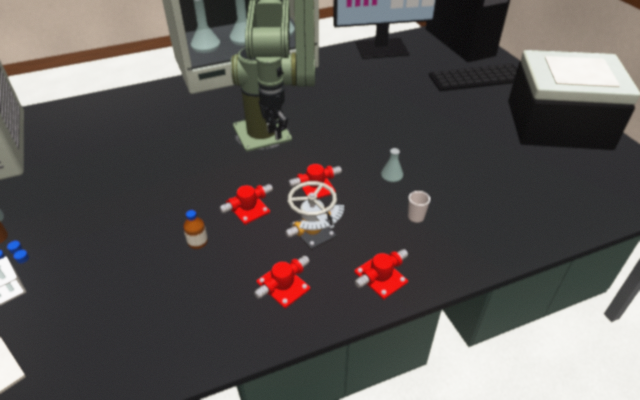

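Released, the wheel stays at 11.8° against the fin's 11.9°. Bottle (461,253), flask (182,268) and beaker (192,182) stand where they were, and the arm is clear. I'll settle and hand in.

Request:
play_rows:
  commands: "0 0 0 0 0.45;0 0 0 0 0.45;0 0 0 0 0.45;0 0 0 0 0.45"

```text
clock: 15.52
eef_pos: [0.3928, -0.0609, 0.3337]
tcp_rot: [0.623, 0.782, -0.0, -0.0]
wrist_force: [0.1, -0.1, -0.1]
opening: 0.45
```

```bash
python3 -c "
from cell import bot
print(bot.sign_off())"
```

```text
the job is handed in; nothing more can be done
None
```

I closed the valve onto its seat, reopened it to the fin, let go and handed the job in at about 15.5 s; no verdict was given.

- **Closing:** I gripped the near rim and turned it clockwise about 54°. First touch came after about 48–50°. I pressed on until the seat force was about 21 N by wrist torque and held that for over 0.5 s. Judging by how far the wheel travelled past first touch instead, it could be nearer 35 N. The two estimates disagree, but both lie between 10 and 50 N.
- **Reopening:** The last clear top view, after letting go, puts the pointer's spoke at 11.8° and the fin at 11.9°. Calibration could shift that by about 1°, within the 2.7° allowed. I checked the final angle in the top view only.
- **Surroundings:** By eye in the final pictures, the bottle, flask and beaker stand where they were. The arm is clear, and the red look-alikes were not touched.
- **Height check:** The two views put the ring at about 156 mm against the stated 150 mm. The grip closed on the bar at the stated height, so I used that.

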